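Put the mixed-up bench tools back in their own fitted nests

ROBOT

A 6-joint arm with a two-finger parallel gripper is mounted at the origin on a cart in front of the work surface, level with it; the furniture and walls round the work are solid. World frame = base frame: x ahead of the robot, y to its left, z up, the work surface at z = 0. Lengths are in m, angles in rad, forces in N, time in s.
With the tool pointing down it reaches from about 0.275 to 0.725 m from the base axis. Payload 5.6 kg.
Tool frame: the origin (TCP) lies between the finger pads, 19 mm behind the fingertips; this is the grasp point; z points along the fingers, y is the line along which they close (so a half turn about z gives the same grasp; the last joint's range is limited). The gripper opens to 85 mm and grips with 20 to 120 N. Pads are 22 mm wide; open, the fingers measure 114 mm over their backs; the gripper's body (76 mm by 85 mm) begins 54 mm behind the grasp point. The pads swing forward as they close: fully open they stand 13 mm farther back than shut.
Start: joints at [-0.926, 0.255, 0.108, 0, -1.424, -0.285], TCP at [0.194, -0.515, 0.25] pointing down, gripper open.
Joint ranges: [-2.95, 2.95], [-1.21, 1.97], [-1.09, 1.5], [-2.87, 1.71], [-2.94, -0.07], [-3.05, 3.05]. Speed limits (rad/s): [2.57, 2.57, 3.14, 3.14, 3.14, 3.14].

INTERFACE

Orientations are given as a rotation vector (axis times angle).
In Python, from cell import r, fingers, planner, sensors, grab_frame, finish_job gives the robot as it stands. The module is installed in compiled form; this text tells all that it offers. Calls block until the motion is done:
- r.move_to(position, orientation): joint-space move of the TCP to a pose.
- r.move_l(position, attitude=None, velocity=0.15, stop_force=None): straight line of the TCP; attitude=None keeps the orientation; velocity is the mean speed in m/s. With stop_force (N) it stops when the force on the tool has changed by that much, and returns True; else False.
- r.move_joints(angles): joint-space move.
- fingers.command_gripper(opening): finger opening in m; the grip force is fixed at half the most; returns when the fingers have stopped.
- r.wait(seconds).
- planner.inverse_kinematics(position, orientation): joint angles nearest the present ones, or None.
- sensors.get_obs(): the state.
- grab_frame(name): name is "scene" or "top"; returns a dict with "img" (400x640x3 uint8, red, green, blue), "intrinsics" (3x3 intrinsics, pixels), "R" (3x3) and "t" (3): a world point X has camera coordinates R X + t. Camera axes: x right, y down, z forward; pixel columns grow to the right and rows downward; lengths in m; the calibration is good to about 2 mm. A picture is of the moment at which its call begins. There is no depth.
A pose or a line that the arm cannot do raises r.PlanningError and nothing moves.
- finish_job(): hands the job in; it is judged then, once.
The state is a dict: "t": time; "qpos": joint angles; "qvel": joint speeds; "effort": joint torques, N m; "ee_pos": TCP position; "tcp_rot": TCP orientation; "wrist_force": force on the tool from outside, world axes, zero at the start; "torque": the same for the moment, N m; "opening": finger opening in m; "gripper_force": force on a finger pad.
Only numpy, scipy, OpenCV 4.12 (cv2) and the standard library are available. Lean on these libraries where they do the work, as an engineer would, in place of code of your own. Each camera call takes 0.05 s, during which the arm holds its last target. There are 200 camera calls.

TASK

Somebody put the tape measure, the block plane and the sanding block back in one another's nests, where they stand proud or rattle about, and the nests cannot go back into their drawers like that. Put each tool into the nest that was cut for it, upright and right down on the blue floor of the pocket; the rubber mat is free if you need to park one. Set the tools down, do not drop them, and leave the jar, the glue bottle and the screwdriver where they are.

Things in the scene. Friction and masses are not known exactly. Their poses are not given: they have to be found in the camera images.
- tape_measure: Yellow pocket tape measure standing on its edge, 36 x 84 x 65 mm (x, y, z), 0.24 kg. Origin: centre of its underside; the case reaches from y = -28 to +41 mm, its small steel end hook to y = -42 mm near the underside. Grip across the flanks (x, 34 mm wide) 6 mm to +y of the origin, TCP 40 mm up. Fits its nest either way round.
- block_plane: Grey iron block plane standing on its sole, 50 x 155 x 52 mm (x, y, z), 0.62 kg. Origin: centre of the sole; sole along y. Its cheeks are upright, 48 mm apart outside, up to 32 mm above the sole at mid length: grip across them (x) there, TCP 32 mm above the sole; the dark lever cap stands between them up to 52 mm. Either way round fits its nest.
- sanding_block: Brown cork sanding block wrapped in abrasive paper, 64 x 112 x 30 mm (x, y, z), 0.09 kg. Origin: centre of its underside (the block settles 1.5 mm, so it reads that much low), long side along y. Grip across x, 62 mm wide; a TCP 33 mm above the underside still holds it with the fingertips. Either way round fits its nest.
- tape_nest: Tape-measure nest: fixed plastic plate 92 x 136 x 18 mm, black top, blue pocket. Origin: centre of underside; pocket centred, long side along y, 44 x 92 mm at the floor (4 mm play all round), bevelled 5 mm wider at the mouth. Floor 6 mm, rim 18 mm above origin. Mid-way along each long side a 50 mm finger notch down to floor level. Start: sanding block lies on the rim.
- plane_nest: Plane nest: fixed plastic plate 104 x 205 x 18 mm, black top, blue pocket. Origin: centre of underside; pocket centred, long side along y, 58 x 163 mm at the floor (4 mm play all round), bevelled 5 mm wider at the mouth. Floor 6 mm, rim 18 mm above origin. Mid-way along each long side a 50 mm finger notch down to floor level. Start: tape measure stands in it.
- sanding_nest: Sanding-block nest: fixed plastic plate 116 x 166 x 18 mm, black top, blue pocket. Origin: centre of underside; pocket centred, long side along y, 72 x 120 mm at the floor (4 mm play all round), bevelled 5 mm wider at the mouth. Floor 6 mm, rim 18 mm above origin. Mid-way along each long side a 50 mm finger notch down to floor level. Start: block plane stands on the rim.
- bench_mat: Black ribbed rubber bench mat, 120 x 200 x 3 mm, long side along y, fixed to the bench and empty: a free spot. Origin: centre of its underside.
- screw_jar: Glass jar of screws with a brass-coloured lid, diameter 68 mm, 92 mm tall, standing at the back of the work; leave it alone. Origin: centre of its underside.
- glue_bottle: Cream glue bottle with an orange nozzle, diameter 59 mm, 172 mm tall, standing at the back right of the work; leave it alone. Origin: centre of its underside.
- driver_red: Red-handled screwdriver lying on the bench at the back left, 28 x 215 x 30 mm, along its y; leave it alone. Origin: centre of its underside.
Not all that is in view belongs to the job. Leave any green look-alike of the block_plane alone.

How it is judged:
By the outcome, as a careful person would: the job done as asked, in the order asked, and still so for the second after the job is handed in, with the robot touching nothing.
It also fails if it takes over 102 s, if anything falls off the work surface, if the arm or the gripper's body presses on something with over 40 N, if the wrist force passes 120 N, or if a joint passes its speed limit or range.

## Working session

There is one attempt and no reset: what is moved stays moved. The work goes in short steps, each a Python script; the robot and the scene stay as the last script left them, time stands still between calls to the robot, and variables do not carry over. Pictures are saved under pics/ and viewed, at most 14 in all, crops included, and the job is handed in when it is done.

```bash
mkdir -p pics
python3 - <<'E'
from cell import *
import cv2,pickle
for n in("scene","top"):
    f=grab_frame(n);cv2.imwrite(f"pics/{n}0.png",f["img"][:,:,::-1]);pickle.dump(f,open(n+"0.pkl","wb"))
    print(n,f["intrinsics"].tolist(),f["R"].round(4).tolist(),f["t"].round(4).tolist())
o=sensors.get_obs();print(o["t"],o["tcp_rot"],o["ee_pos"])
E
```

```text
scene [[450.44942348262657, 0.0, 327.93248457765475], [0.0, 450.44942348262657, 200.87198997177185], [0.0, 0.0, 1.0]] [[-0.6701, -0.7423, 0.0032], [-0.3812, 0.3404, -0.8595], [0.637, -0.5772, -0.5111]] [0.3257, 0.2194, 1.3599]
top [[473.5413661773672, 0.0, 322.34814673234365], [0.0, 473.5413661773672, 209.8488653933819], [0.0, 0.0, 1.0]] [[0.0063, -0.9999, 0.0147], [-0.9954, -0.0077, -0.0953], [0.0954, -0.0141, -0.9953]] [-0.0293, 0.5017, 1.5044]
0.1 [ 5.61972800e-01 -3.09052085e+00 -2.63396502e-03] [ 0.19355468 -0.51437544  0.24918821]
```

View pics/top0.png

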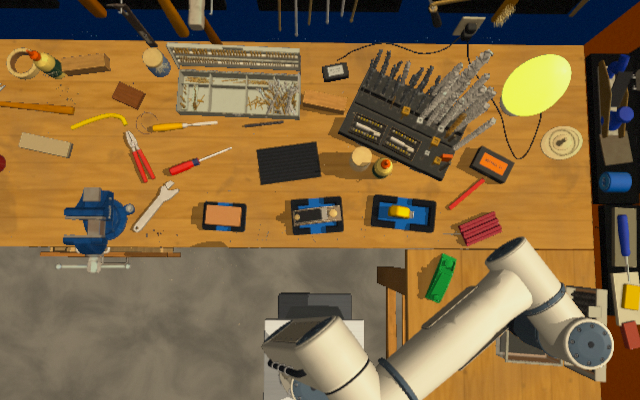

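View pics/scene0.png

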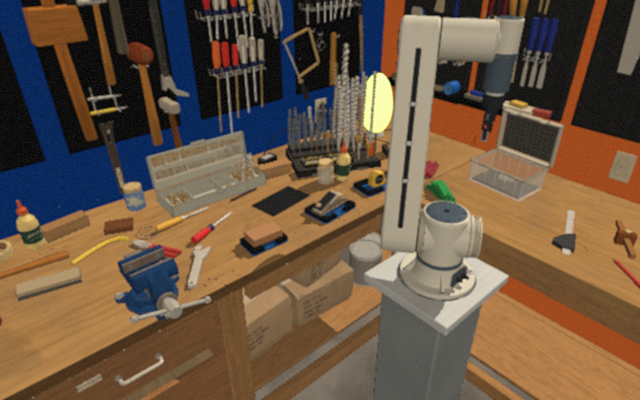

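The top view shows three candidate nests: the cork block on the tape nest at (223,216), the iron plane on the sanding nest at (317,214), and the yellow tape in the plane nest at (403,212). The mat is at (289,163).

Things that could be mistaken for them:
- **Plane:** the green look-alike at (441,278).
- **Sanding block:** brown blocks at (127,95), (85,62) and (325,102), and a grey-beige one at (45,146).
- **Tape measure:** the orange/black box at (492,163) and the yellow box at (632,296).

I choose the three on the nests and will check them in one close crop.

Run:
```python
import cv2
i=cv2.imread("pics/top0.png")[135:240,190:446]
cv2.imwrite("pics/crop0.png",cv2.resize(i,None,fx=3.125,fy=3.125,interpolation=cv2.INTER_CUBIC))
```

```text
(no output)
```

View pics/crop0.png

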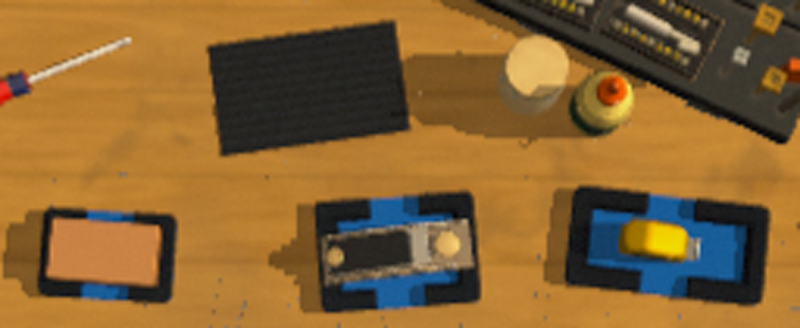

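The crop confirms all three: plain cork block at crop (103,252), grey iron plane with dark lever cap at (395,250), yellow tape with its steel hook to the right at (660,240). None of them is green. Next I fit their outlines with the calibration.

```bash
cat > vis.py <<'E'
import numpy as np, cv2
from scipy.optimize import minimize
S=4
def proj(f,X):
    c=np.asarray(X)@np.asarray(f["R"]).T+np.asarray(f["t"]); p=c@np.asarray(f["intrinsics"]).T
    return p[:,:2]/p[:,2:]
def lift(f,uv,z):
    R,t,K=map(np.asarray,(f["R"],f["t"],f["intrinsics"]))
    d=R.T@np.linalg.inv(K)@np.r_[uv,1]; c=-R.T@t
    return c+d*(z-c[2])/d[2]
def box(x,y,a,sx,sy,z0,z1):
    c,s=np.cos(a),np.sin(a)
    return np.array([[x+c*u*sx/2-s*v*sy/2,y+s*u*sx/2+c*v*sy/2,z] for u in(-1,1) for v in(-1,1) for z in(z0,z1)])
def hullmask(p,shape):
    m=np.zeros(shape,np.uint8); h=cv2.convexHull(((p+.5)*S-.5).astype(np.float32))
    cv2.fillPoly(m,[np.round(h*16).astype(np.int32)],255,lineType=cv2.LINE_AA,shift=4); return m.astype(float)/255
def fit(f,mask,sx,sy,z0,z1,seed=None):
    """mask: S-times upscaled 0/1; fit yaw+xy of a box silhouette"""
    ys,xs=np.nonzero(mask); g=lift(f,[xs.mean()/S,ys.mean()/S],z1)
    best=None
    for a0 in(-.15,0,.15):
        r=minimize(lambda q:((hullmask(proj(f,box(q[0],q[1],q[2]*5,sx,sy,z0,z1)),mask.shape)-mask)**2).sum(),
          [g[0],g[1],a0/5],method="Nelder-Mead",options=dict(initial_simplex=[[g[0]+dx,g[1]+dy,a0/5+da] for dx,dy,da in((0,0,0),(.01,0,0),(0,.01,0),(0,0,.02))],xatol=1e-5,fatol=.5))
        if best is None or r.fun<best.fun: best=r
    q=best.x; return np.array([q[0],q[1],q[2]*5]), best.fun/mask.sum()
def blob(f,win,cond,hull=True):
    I=cv2.resize(f["img"],None,fx=S,fy=S,interpolation=cv2.INTER_CUBIC).astype(float)
    x0,y0,x1,y1=[S*v for v in win]; m=np.zeros(I.shape[:2],np.uint8)
    m[y0:y1,x0:x1]=cond(*np.moveaxis(I[y0:y1,x0:x1],2,0))
    m=cv2.morphologyEx(m,cv2.MORPH_OPEN,np.ones((5,5)))
    n,l,st,_=cv2.connectedComponentsWithStats(m); m=(l==1+st[1:,4].argmax()).astype(np.uint8)
    if hull:
        h=cv2.convexHull(cv2.findNonZero(m)); m[:]=0; cv2.fillPoly(m,[h],1)
    return m.astype(float)
dark=lambda r,g,b:r<1.3*b+8
E
cat > meas.py <<'E'
from vis import *
import pickle
f=pickle.load(open("top0.pkl","rb"))
out=f["img"][135:240,190:446]; vis=np.ascontiguousarray(cv2.resize(f["img"],None,fx=S,fy=S,interpolation=cv2.INTER_CUBIC))
res={}
for n,win,cond,d in[
 ("tape_nest",(197,195,252,238),dark,(.092,.136,0,.018)),
 ("sanding_nest",(285,190,350,240),dark,(.116,.166,0,.018)),
 ("plane_nest",(365,188,442,238),dark,(.104,.205,0,.018)),
 ("mat",(250,138,325,190),dark,(.120,.200,0,.003)),
 ("sanding_block",(197,195,252,238),lambda r,g,b:(r>1.4*b)&(r>150)&(g<.72*r),(.064,.112,.0165,.0465)),
 ("tape_case",(380,200,420,225),lambda r,g,b:(r>2.2*b)&(r>100),(.036,.069,.006,.071))]:
    m=blob(f,win,cond); q,e=fit(f,m,*d); res[n]=q
    print(n,q.round(4),"err",round(e,3),"mask px",m.sum()/16)
    h=cv2.convexHull(((proj(f,box(*q,*d))+.5)*S-.5).astype(np.float32))
    cv2.polylines(vis,[np.round(h).astype(int)],1,(0,255,0),1)
    cs,_=cv2.findContours(m.astype(np.uint8),0,1); cv2.drawContours(vis,cs,-1,(255,0,255),1)
pickle.dump(res,open("res.pkl","wb"))
v=vis[540:960,760:1784]
cv2.imwrite("pics/fit0.png",np.vstack([v[230:,:512],v[230:,512:],])[:,:,::-1].repeat(1,0))
i=cv2.resize(f["img"][190:240,285:350],None,fx=12,fy=12,interpolation=cv2.INTER_CUBIC)
cv2.imwrite("pics/plane0.png",i[:,:,::-1])
E
python3 meas.py
```

```text
tape_nest [ 0.4799  0.2926 -0.0463] err 0.044 mask px 1193.25
sanding_nest [ 0.4461 -0.0131 -0.13  ] err 2.428 mask px 543.3125
plane_nest [ 0.494  -0.289  -0.1117] err 0.045 mask px 1980.0
mat [0.6596 0.0881 0.1235] err 0.067 mask px 2060.0625
sanding_block [0.4631 0.2938 0.3713] err 0.658 mask px 2365.0
tape_case [ 0.4967 -0.2697  0.0489] err 0.532 mask px 213.0
```

View pics/fit0.png

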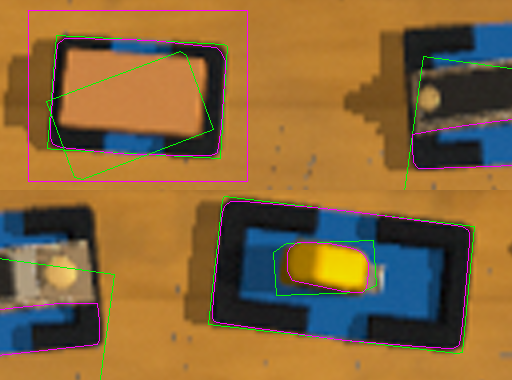

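View pics/plane0.png

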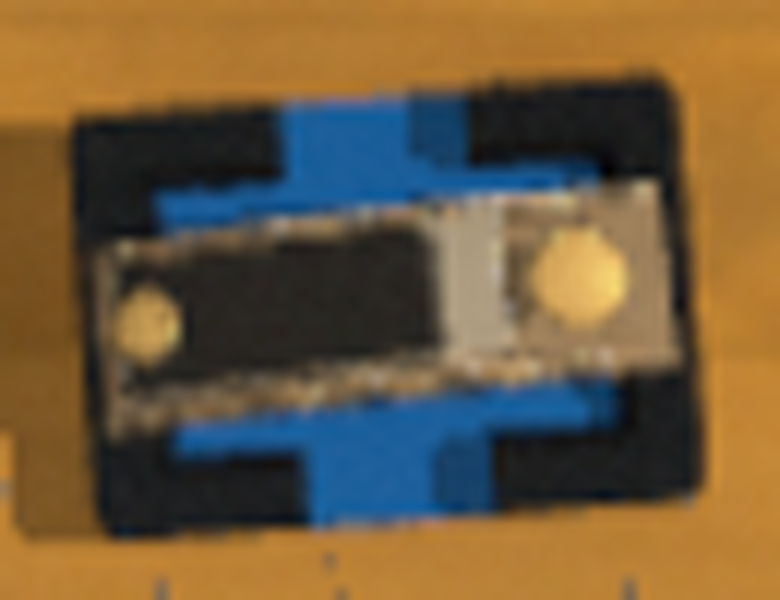

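The plate fits hug the outlines of the tape nest, plane nest and mat. The other masks need restricting: the sanding nest to its split halves, the tools to the inside of their plates. The plane's corners in the 12x crop are (95,250), (655,185), (682,360) and (115,435).

```bash
cat > meas2.py <<'E'
from vis import *
import vis as V, pickle
f=pickle.load(open("top0.pkl","rb")); res=pickle.load(open("res.pkl","rb"))
I=cv2.resize(f["img"],None,fx=S,fy=S,interpolation=cv2.INTER_CUBIC); v=I.copy(); If=I.astype(float)
r,g,b=np.moveaxis(If,2,0)
def hullof(m,hull=True):
    m=cv2.morphologyEx(m.astype(np.uint8),cv2.MORPH_OPEN,np.ones((5,5)))
    h=cv2.convexHull(cv2.findNonZero(m)); o=np.zeros_like(m); cv2.fillPoly(o,[h],1); return o.astype(float)
def show(P,m):
    h=cv2.convexHull(((proj(f,P)+.5)*S-.5).astype(np.float32)); cv2.polylines(v,[np.round(h).astype(int)],1,(0,255,0),1)
    cs,_=cv2.findContours(m.astype(np.uint8),0,1); cv2.drawContours(v,cs,-1,(255,0,255),1)
# sanding nest: two dark halves
w=np.zeros(I.shape[:2],bool); w[192*S:238*S,288*S:347*S]=1
m=cv2.morphologyEx((w&dark(r,g,b)).astype(np.uint8),0,np.ones((5,5)) ) if 0 else (w&dark(r,g,b))
n,l,st,_=cv2.connectedComponentsWithStats(m.astype(np.uint8)); m=np.isin(l,[k for k in range(1,n) if st[k,4]>1000])
m=hullof(m); d=(.116,.166,0,.018); q,e=fit(f,m,*d); res["sanding_nest"]=q; print("sanding_nest",q.round(4),e.round(3)); show(box(*q,*d),m)
# sanding block
pn=hullmask(proj(f,box(*res["tape_nest"],.090,.134,.018,.018)),I.shape[:2])>.5
m=hullof(pn&(r>120)&(r>1.4*b)); d=(.064,.112,.0165,.0465); q,e=fit(f,m,*d); res["sanding_block"]=q; print("sanding_block",q.round(4),e.round(3)); show(box(*q,*d),m)
# tape
pn=hullmask(proj(f,box(*res["plane_nest"],.06,.165,.018,.018)),I.shape[:2])>.5
m=hullof(pn&(r>1.2*b)&(r>50)&(r>1.1*g)|pn&(r>1.8*b)&(r>50))
def tapebox(x,y,a,rad,w=.035,L=.069,z0=.006,H=.065):
    pr=[(-L/2,0),(L/2,0)]+[(s*(L/2-rad+rad*np.cos(t)),H-rad+rad*np.sin(t)) for s in(-1,1) for t in np.linspace(0,np.pi/2,5)]
    c,s=np.cos(a),np.sin(a); return np.array([[x+c*u-s*p,y+s*u+c*p,z0+z] for u in(-w/2,w/2) for p,z in pr])
ob=lambda q:((hullmask(proj(f,tapebox(q[0],q[1],q[2]*5,q[3])),m.shape)-m)**2).sum()
R0=None
for a in(-.25,-.1,.05):
    s0=np.array([.49,-.275,a/5,.02]); o=minimize(ob,s0,method="Nelder-Mead",options=dict(initial_simplex=np.vstack([s0,s0+np.diag([.01,.01,.02,.008])]),xatol=1e-5,fatol=.5,maxiter=600))
    if R0 is None or o.fun<R0.fun:R0=o
q=R0.x; res["tape_case"]=np.array([q[0],q[1],q[2]*5]); print("tape",res["tape_case"].round(4),q[3],R0.fun/m.sum()); show(tapebox(q[0],q[1],q[2]*5,q[3]),m)
# plane corners
c=np.array([lift(f,[285+(u+.5)/12-.5,190+(w+.5)/12-.5],z) for (u,w),z in zip([(95,250),(655,185),(682,360),(115,435)],[.035]*4)])
ax=(c[0]+c[3]-c[1]-c[2])/2; res["plane"]=np.array([*c.mean(0)[:2],np.arctan2(-ax[0],ax[1])])
print("plane",res["plane"].round(4),"L",np.linalg.norm(ax),"W",np.linalg.norm((c[0]+c[1]-c[2]-c[3])/2)); show(box(*res["plane"],.05,.155,.018,.05),m)
pickle.dump(res,open("res.pkl","wb"))
v=v[760:960]; cv2.imwrite("pics/fit1.png",np.hstack([np.vstack([v[:,780:1020],v[:,1140:1380]]),np.vstack([v[:,1460:1780]]*2)])[:,:,::-1])
E
python3 meas2.py
```

```text
sanding_nest [ 0.485  -0.0073  0.082 ] 0.048
sanding_block [ 0.4824  0.2915 -0.065 ] 0.098
tape [ 0.4981 -0.2751 -0.0624] 0.04742950018115954 0.1367943444828912
plane [ 0.4837 -0.008   0.1316] L 0.1514672861553572 W 0.04858611707608951
```

View pics/fit1.png

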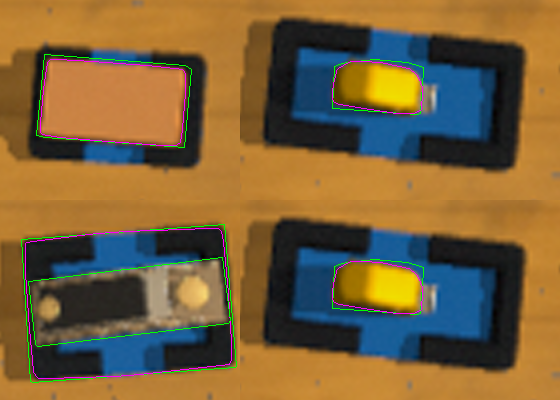

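Measured sizes match the given ones (plane 151 x 49 mm) and everything is within reach. First I park the sanding block on the mat.

```bash
cat > mv.py <<'E'
from cell import *
import numpy as np, pickle, sys
from scipy.spatial.transform import Rotation as Ro
res=pickle.load(open("res.pkl","rb")); ZS=.26
def att(a):  # tool y along object x (yaw a), pointing down; half turn nearest the present wrist
    c=[]
    for b in(a,a+np.pi):
        y=np.array([np.cos(b),np.sin(b),0]);z=np.array([0,0,-1.]);c.append(Ro.from_matrix(np.c_[np.cross(y,z),y,z]))
    now=Ro.from_rotvec(sensors.get_obs()["tcp_rot"])
    return min(c,key=lambda R:(now.inv()*R).magnitude()).as_rotvec()
def st(tag):
    o=sensors.get_obs(); print(tag,"t",round(o["t"],1),"tcp",o["ee_pos"].round(4),"open",round(o["opening"],4),"gf",round(float(np.max(o["gripper_force"])),1),"wf",o["wrist_force"].round(1),"q6",round(o["qpos"][5],2)); return o
def pick(q,z,first=False,wide=.085):
    fingers.command_gripper(wide); A=att(q[2])
    (r.move_to if first else lambda p,a:r.move_l(p,a,velocity=.3))([q[0],q[1],ZS],A)
    r.move_l([q[0],q[1],z+.05],velocity=.25)
    hit=r.move_l([q[0],q[1],z],velocity=.06,stop_force=10); fingers.command_gripper(0.0); st(f"grip hit={hit}")
    r.move_l([q[0],q[1],z+.04],velocity=.08); r.move_l([q[0],q[1],ZS],velocity=.25); return st("lifted")
def place(q,z):
    r.move_l([q[0],q[1],ZS],att(q[2]),velocity=.25)
    r.move_l([q[0],q[1],z+.03],velocity=.2)
    hit=r.move_l([q[0],q[1],z-.003],velocity=.03,stop_force=6); o=st(f"down hit={hit}")
    return o
def release(wide):
    fingers.command_gripper(wide); st("released"); p=sensors.get_obs()["ee_pos"].copy()
    r.move_l([p[0],p[1],p[2]+.05],velocity=.08); r.move_l([p[0],p[1],ZS],velocity=.3)
E
python3 - <<'E'
from mv import *
q=res["tape_case"]; r.move_to([.49,-.27,ZS],att(0)); st("via")
pick(res["sanding_block"],.0495)
m=res["mat"]; q=[.65,.088,m[2]]; res["park"]=np.array(q); pickle.dump(res,open("res.pkl","wb"))
place(q,.036)
E
```

```text
via t 1.5 tcp [ 0.4895 -0.2708  0.26  ] open 0.0856 gf 0.0 wf [-1.2 -0.9 -0.5] q6 0.22
grip hit=False t 5.9 tcp [0.483  0.2919 0.0504] open 0.0603 gf 65.3 wf [ 0.2 -0.6  5.5] q6 -0.89
lifted t 7.4 tcp [0.4816 0.2912 0.258 ] open 0.0602 gf 64.8 wf [ 1.1 -0.4 -2.3] q6 -0.89
down hit=True t 10.6 tcp [0.6498 0.0879 0.0355] open 0.0602 gf 65.4 wf [-1.2  0.4  4.1] q6 -0.25
```

The block is down on the mat. Releasing, then taking the tape.

Run:
```python
from mv import *
import cv2
release(.085)
pick(res["tape_case"],.046)
n=res["tape_nest"]; c,s=np.cos(n[2]),np.sin(n[2])
q=[n[0]-s*.006,n[1]+c*.006,n[2]]
r.move_l([q[0],q[1],ZS],att(n[2]),velocity=.3)
r.move_l([q[0],q[1],.046+.025],velocity=.2);st("above")
for k in("top","scene"):
    f=grab_frame(k);pickle.dump(f,open(k+"1.pkl","wb"))
    cc=(slice(180,250),slice(180,270)) if k=="top" else (slice(190,270),slice(210,310))
    cv2.imwrite(f"pics/{k}1.png",cv2.resize(f["img"][cc],None,fx=6,fy=6,interpolation=cv2.INTER_CUBIC)[:,:,::-1])
a=cv2.imread("pics/top1.png");b=cv2.imread("pics/scene1.png");b=cv2.resize(b,(525,420));a=cv2.resize(a,(540,420))
cv2.imwrite("pics/tape1.png",cv2.resize(np.hstack([a,b]),(800,316)))
```

```text
released t 11.0 tcp [0.6486 0.0877 0.0339] open 0.0848 gf 0.0 wf [-0.2 -0.2  1.1] q6 -0.25
grip hit=False t 16.5 tcp [ 0.4983 -0.2753  0.0465] open 0.033 gf 59.5 wf [-0.4  0.3  3.7] q6 0.17
lifted t 18.0 tcp [ 0.4974 -0.2745  0.2579] open 0.0332 gf 58.9 wf [-0.2 -0.1 -3.5] q6 0.17
above t 21.2 tcp [0.481  0.2991 0.0723] open 0.0335 gf 58.9 wf [ 0.6  0.4 -1.9] q6 -0.88
```

View pics/tape1.png

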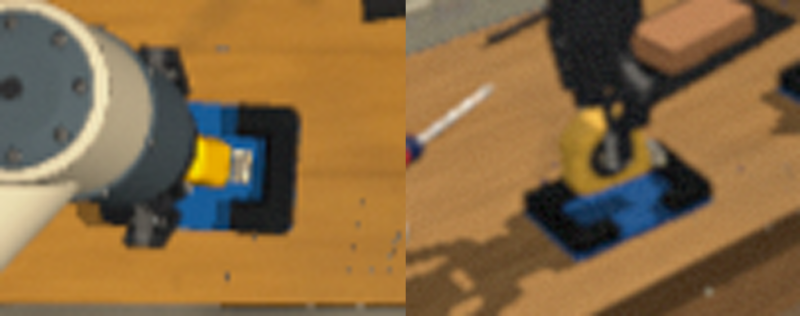

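The tape hangs upright over its nest. Its hook end at (252,167) is about 9 mm in image terms from the pocket end at (265,167). Subtracting about 5 mm of height parallax leaves about 4 mm, as designed, so I lower it.

Run:
```python
from mv import *
p=sensors.get_obs()["ee_pos"]
hit=r.move_l([.4801,.2986,.0445],velocity=.03,stop_force=6);st(f"down {hit}")
```

```text
down True t 22.0 tcp [0.4799 0.2983 0.0465] open 0.0337 gf 59.6 wf [-0.6  0.6  3.4] q6 -0.88
```

The tape stopped at the same TCP height it was gripped at on a pocket floor, so it is seated. Now the plane.

Run:
```python
from mv import *
import cv2
release(.085)
f=grab_frame("top");pickle.dump(f,open("top2.pkl","wb"))
pick(res["plane"],.050)
n=res["plane_nest"]
r.move_l([n[0],n[1],ZS],att(n[2]),velocity=.25)
r.move_l([n[0],n[1],.038+.025],velocity=.2);st("above")
out=[]
for k,cc in(("top",(slice(180,250),slice(345,455))),("scene",(slice(140,215),slice(320,430)))):
    f=grab_frame(k);out.append(cv2.resize(f["img"][cc],(660,420),interpolation=cv2.INTER_CUBIC))
cv2.imwrite("pics/plane1.png",cv2.resize(np.hstack(out),(800,255))[:,:,::-1])
```

```text
released t 22.6 tcp [0.479  0.2976 0.0453] open 0.0849 gf 0.0 wf [-0.1  0.1 -0.1] q6 -0.88
grip hit=False t 27.7 tcp [ 0.4844 -0.0078  0.0507] open 0.0464 gf 63.3 wf [0.1 0.3 5.6] q6 -0.18
lifted t 29.2 tcp [ 0.4827 -0.0078  0.2579] open 0.0465 gf 62.5 wf [ 0.1 -0.1 -6.1] q6 -0.18
above t 31.6 tcp [ 0.4951 -0.2892  0.0644] open 0.0464 gf 62.5 wf [-0.1 -1.  -4.9] q6 0.14
```

View pics/plane1.png

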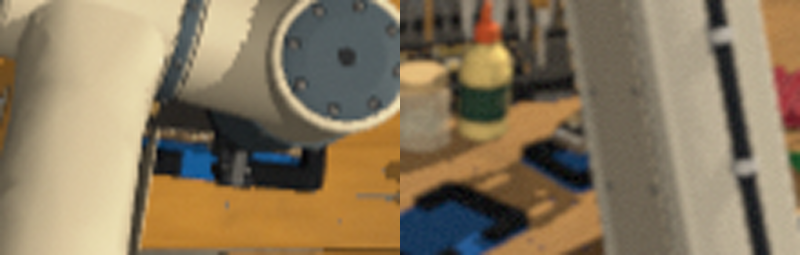

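The arm hides most of the view here; only the plane's left end (190,135) and the nest's lower edge show, and they look parallel. I lower it with contact sensing and go by the height.

Run:
```python
from mv import *
n=res["plane_nest"]
hit=r.move_l([n[0],n[1],.0355],velocity=.03,stop_force=7);st(f"down {hit}")
```

```text
down True t 32.5 tcp [ 0.4938 -0.2889  0.0387] open 0.0462 gf 63.7 wf [-1.1  0.5  4.9] q6 0.14
```

Contact came at exactly the height for the floor (0.0387 = 0.0507 - 0.012). Releasing, then the sanding block.

Run:
```python
from mv import *
import cv2
release(.085)
pick(res["park"],.0350)
n=res["sanding_nest"]
f=grab_frame("top");pickle.dump(f,open("top3.pkl","wb"))
out=cv2.resize(f["img"][185:245,365:445],(640,480),interpolation=cv2.INTER_CUBIC)
cv2.imwrite("pics/chk2.png",out[:,:,::-1])
place(n,.0385)
```

```text
released t 32.9 tcp [ 0.4921 -0.2881  0.0368] open 0.0851 gf 0.0 wf [ 0.5 -0.1  0.9] q6 0.14
grip hit=False t 38.4 tcp [0.6507 0.0882 0.036 ] open 0.0599 gf 65.8 wf [-0.8  1.6  3.4] q6 -0.25
lifted t 39.9 tcp [0.6493 0.0881 0.2579] open 0.0602 gf 65.3 wf [-0.1 -0.6 -1.3] q6 -0.25
down hit=True t 42.9 tcp [ 0.4848 -0.0074  0.039 ] open 0.06 gf 66.0 wf [-1.7  0.3  5.2] q6 -0.23
```

View pics/chk2.png

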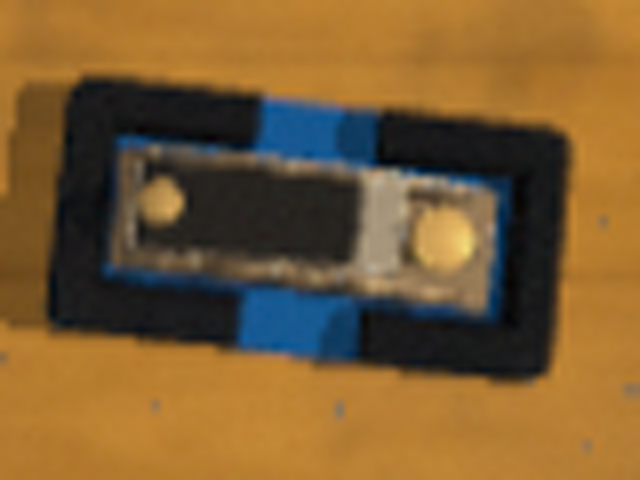

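The plane sits inside the pocket with a blue gap on all sides. The sanding block touched at 0.039 (0.036 + 3 mm), which is the floor. Release, clear the arm, and check.

Run:
```python
from mv import *
import cv2
release(.085)
r.move_to([.35,-.45,.28],att(0)); st("clear")
t=grab_frame("top")["img"]; s=grab_frame("scene")["img"]
a=cv2.resize(t[135:240,190:446],(800,328),interpolation=cv2.INTER_CUBIC)
b=cv2.resize(s[150:260,200:530],(800,267),interpolation=cv2.INTER_CUBIC)
cv2.imwrite("pics/end.png",np.vstack([a,b])[:,:,::-1])
```

```text
released t 43.2 tcp [ 0.4839 -0.0076  0.0382] open 0.0853 gf 0.0 wf [ 0.1 -0.5  0.5] q6 -0.23
clear t 46.4 tcp [ 0.3506 -0.4493  0.2799] open 0.0852 gf 0.0 wf [-0.1  0.3  0. ] q6 0.64
```

View pics/end.png

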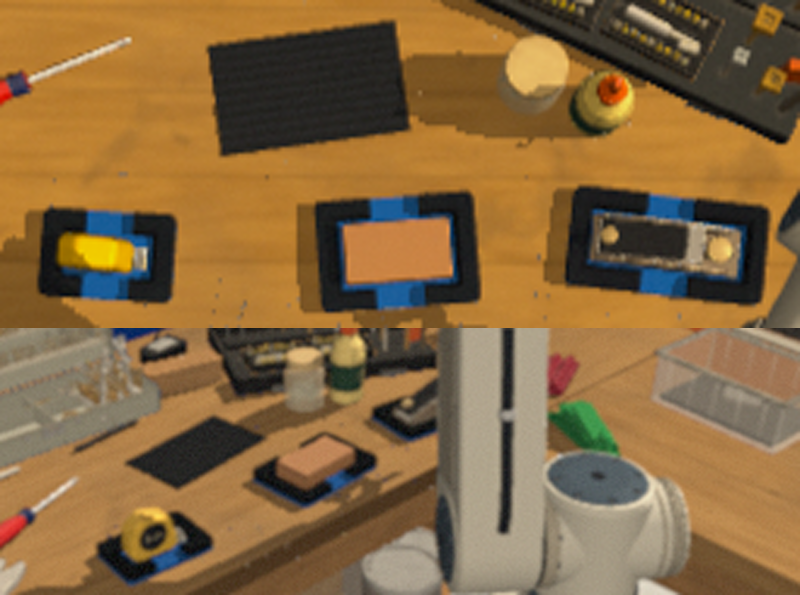

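All three sit level inside their own pockets: tape at (103,252), sanding block at (397,250) and plane at (667,243). The jar, glue bottle and screwdriver have not moved.

```bash
python3 -c "
from cell import *
print(finish_job())"
```

```text
the job is handed in; nothing more can be done
None
```

The tape measure, block plane and sanding block are each set down upright on the floor of their own nest, nothing else was moved, and the job was handed in at about 46 s of the 102 s allowed.

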